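# Slide a fossil slab out over the edge of a bench riser

## Task

Get the thin fossil slab ready to be picked up: the squat jar is in its way, so push the jar aside along the dark wooden riser, leaving it standing on the riser, then gently push the slab, without bumping the jar, until its far end sticks out 30 mm past the riser's far edge (the long edge facing away from the robot), square with that edge. Only push with the fingertips - grip, lift and tip nothing - and leave everything else where it is.

Things in the scene. Friction and masses are not known exactly. Their poses are not given: they have to be found in the camera images.
- riser: fixed dark wooden bench riser: a board 300 mm deep (x), 460 mm wide (y) and 18 mm thick on two side panels, its upper face 60 mm above the table. Origin on the table under the middle of the board, x towards its far edge (away from the robot), y to the left, z up; it may stand turned by up to 0.25 rad
- riser_edge (a point): middle of the upper rim of the riser's far long edge, 150 mm ahead of the riser's middle, 60 mm above the table; its x points outwards across the edge, its y along the edge
- slab: thin grey shale slab with a dark fossil fish, 120 mm long (x) by 85 mm wide (y) by 9 mm thick, about 0.24 kg, lying loose and flat on the riser with one of its 85 mm saw-cut ends towards the far edge, turned by up to 0.2 rad from square. Origin at the centre of its underside, x towards the far end, z up
- slab_far_left (a point): left corner of the slab's far end, at its underside, 60 mm ahead of and 42.5 mm to the left of the slab's origin
- slab_far_right (a point): right corner of the slab's far end, at its underside, 60 mm ahead of and 42.5 mm to the right of the slab's origin
- jar: squat round pale plastic jar with a ribbed white cap, 57 mm in diameter, 60 mm tall, about 0.11 kg, standing loose on the riser between the slab and the far edge. Origin at the centre of its underside
- tub: white plastic tub, 73 mm across at the rim and 65 mm tall, with two brushes standing in it up to about 140 mm above its foot; loose, on one rear corner of the riser; bystander, origin at the centre of its underside
- bone: dark fossil bone piece about 76 mm long, 44 mm wide, 43 mm tall; loose, on the other rear corner of the riser; bystander, origin at the centre of its underside
- tall_jar_a: pale grey plastic jar with white cap, 72 mm in diameter, 125 mm tall, on the table left of the riser; bystander, origin under its centre
- tall_jar_b: second such jar, on the table right of the riser, 72 mm in diameter, 125 mm tall; bystander, origin under its centre
- dust_brush: dusting brush 200 mm long lying on the table right of the riser; bystander, origin under its middle
- loupe: black-handled hand lens, lens 72 mm across, 170 mm long in all, lying on the table left of the riser; bystander, origin under the middle of the lens
Mind the look-alikes: they are no part of the job. What is shaped like the jar but blue is not meant. Leave any yellow look-alike of the slab alone.

How it is judged (in metres and radians):
At the end, for the whole second after the job is handed in: The slab lies flat and at rest on the riser, between its ends, both corners of its far end 20 to 40 mm out past the riser's far edge and the slab square with it to 0.14 rad; the jar has been moved aside (at least 15 mm) and stands upright, at rest, on the riser, not touching the slab (x of slab_far_left in the frame of riser_edge between 0.02 and 0.04 m and x of slab_far_right in the frame of riser_edge between 0.02 and 0.04 m and y of slab in the frame of riser_edge between -0.18 and 0.18 m and angle between the x axis of slab and the x axis of riser_edge, either way round below 0.14 rad and angle between slab's own z axis and vertical below 0.03 rad and height (world z) of slab between 0.057 and 0.063 m and angle between jar's own z axis and vertical below 0.05 rad and height (world z) of jar between 0.057 and 0.063 m and distance of jar from where it was at the start of the episode above 0.015 m and contact force between slab and jar below 0.05 N and linear speed of each of slab, jar below 0.01 m/s).
It fails at once if the slab or the jar is lifted over 8 mm, falls off the riser, or tips (slab over 0.12 rad, jar over 0.35 rad) (height (world z) of any of slab, jar above 0.068 m or height (world z) of any of slab, jar below 0.052 m or angle between slab's own z axis and vertical above 0.12 rad or angle between jar's own z axis and vertical above 0.35 rad).
It fails at once if the jar is taken between the fingers (horizontal distance between the grasp point and jar below 0.012 m and height (world z) of the grasp point below 0.115 m).
It fails at once if the slab bumps the jar (over 1 N) (contact force between slab and jar above 1 N).
It fails at once if the slab is pushed or pressed roughly (over 25 N) (contact force between the fingers and slab above 25 N).
It fails at once if a bystander is moved more than 15 mm (distance of any of tub, bone, tall_jar_a, tall_jar_b, dust_brush, loupe from where it was at the start of the episode above 0.015 m).
It also fails if it takes over 56 s, if anything falls off the work surface, if the arm or the gripper's body presses on something with over 40 N, if the wrist force passes 120 N, or if a joint passes its speed limit or range.

## Robot

A 6-joint arm with a two-finger parallel gripper is mounted at the origin on the work surface. World frame = base frame: x ahead of the robot, y to its left, z up, the work surface at z = 0. Lengths are in mm, angles in rad, forces in N, time in s.
With the tool pointing down it reaches from about 275 to 750 mm from the base axis. Payload 10.2 kg.
Tool frame: the origin (TCP) lies midway between the tips of the shut fingers; the grasp point (between the pads) lies 19 mm behind it; z points along the fingers, y is the line along which they close (so a half turn about z gives the same grasp; the last joint's range is limited). The gripper opens to 88 mm and grips with 3 to 60 N. Pads are 18 mm wide; open, the fingers measure 123 mm over their backs; the gripper's body (75 mm by 187 mm) begins 45 mm behind the grasp point.
Start: joints at [-1.33, 0.313, 1.498, -0, 1.331, -0.223], TCP at [234.848, -469.551, 238.72] pointing down, gripper open.
Joint ranges: [-2.94, 2.94], [-0.97, 2.17], [0.19, 2.56], [-1.23, 4.37], [0.02, 3.11], [-2.88, 2.88]. Speed limits (rad/s): [2.39, 2.39, 3.01, 3.14, 3.14, 3.14].

## Interface

Orientations are given as a unit quaternion [w, x, y, z].
In Python, from workcell import robot, get_image, nets gives the robot as it stands.
- The arm moves only by the tool move_arm, never from a script. Its argument "targets" is a list of rows, each an object of numbers: "tx", "ty", "tz": the shift along the tool's x, y, z in cm; "rx", "ry", "rz": the turn, a rotation vector about the tool's x, y, z in rad; "grip": the closure, from 0 (fully open) to 1 (shut). A call has 1 to 20 rows; each row shifts and turns the commanded pose from where the row before left it, along the tool's axes as they then stand; what a row does not reach is not made up. A row lasts 1/8 s, in which the tool goes at most 62.5 mm and 10.7 degrees, less where a joint would pass 70% of its speed; a pose out of reach is approached as far as the arm can. A call is refused whole if a number of a shift passes 6.25 or a number of a turn 0.188, either way. A call with a gripper value outside its range is refused whole. The fingers move at their own pace and stop on an object; "grip_force" is the grip in N (left out, the last holds). Time passes only in rows, so rows that do not move let the fingers close. It gives the time, the measured TCP pose, the force, the opening and the grip force at its end, in the units of the state.
- robot.get_obs(): the state, without advancing time (a new reading comes with each control period).
- get_image(name): name is "side" or "top" or "wrist"; returns a dict with "frame" (400x640x3 uint8, blue, green, red), "camera_matrix" (3x3 intrinsics, pixels), "camera_from_world" (4x4, takes a point from world to camera coordinates); the wrist camera has in their place "T_tool_cam" (4x4, takes a point from camera to tool coordinates, whose origin is the TCP and whose axes are the flange's). Camera axes: x right, y down, z forward; pixel columns grow to the right and rows downward; lengths in mm; the calibration is good to about 2 mm. A picture is of the moment at which its call begins: read the wrist's pose just before it. There is no depth.
- robot.hand_in(): hands the job in; it is judged then, once.
Trained networks look in a picture, given as the dict that the camera call returned (one of the last four; its "shot" number tells which), for a name from the list of things; names that differ only in an ending like _2 or _b are one class to them, and where a whole thing is asked for, a point or a joint stands for the part that bears it (a point fixed in the world has none). Each returns a list of dicts, best first, with "conf" (0 to 1); they miss things now and then, are a little off and sometimes report something else, mostly with a low value. They report only what shows in the picture. A call takes as long as a camera call. They do not tell look-alikes from the thing itself.
- nets.look_for(picture, name): "uv" ([column, row] in pixels, amid what is visible of it).
- nets.masks_of(picture, name): "region" (400x640 bool, what is visible of it) and "uv" ([column, row] in pixels, amid what is visible of it).
The state is a dict: "clock": time; "joint_pos": joint angles; "joint_velocities": joint speeds; "effort": joint torques, N m; "tool_pos": TCP position; "orientation": TCP orientation; "force": force on the tool from outside, world axes, zero at the start; "torque": the same for the moment, N m; "width": finger opening in mm; "grasp_force": force on a finger pad.
Only numpy, scipy, OpenCV 4.12 (cv2) and the standard library are available. Lean on these libraries where they do the work, as an engineer would, in place of code of your own. Each camera call takes 0.05 s, during which the arm holds its last target. There are 200 camera calls.

## Working session

There is one attempt and no reset: what is moved stays moved. The work goes in short steps, Python scripts to look and compute and a tool call to move; the robot and the scene stay as the last step left them, time stands still between calls to the robot, and variables do not carry over. Pictures are saved under pics/ and viewed, at most 10 in all, crops included, and the job is handed in when it is done.

Besides the shell and the picture viewer there is one more tool, called after "Request:" as a command line: name --argument value ..., lists and objects as JSON in quotes. move_arm: Moves the arm, as the interface text tells. Its arguments: {"type":"object","properties":{"targets":{"type":"array"},"grip_force":{"type":"number"}},"required":["targets"]}

```bash
mkdir -p pics; ls; cat > h.py <<'E'
import numpy as np, cv2
from workcell import robot, get_image, nets
def ray(p,uv):
    K=p["camera_matrix"];T=np.array(p["camera_from_world"]);R=T[:3,:3];t=T[:3,3]
    d=R.T@np.linalg.solve(np.array(K),[uv[0],uv[1],1.]);return -R.T@t,d
def onz(p,uv,z):
    c,d=ray(p,uv);return c+d*(z-c[2])/d[2]
def proj(p,X):
    T=np.array(p["camera_from_world"]);X=np.atleast_2d(X);c=X@T[:3,:3].T+T[:3,3];u=c@np.array(p["camera_matrix"]).T;return u[:,:2]/u[:,2:]
E
python3 - <<'E'
from h import *
for n in["top","side"]:
    p=get_image(n);cv2.imwrite(f"pics/{n}0.png",p["frame"])
    print(n,np.round(ray(p,(320,200))[0]),np.round(ray(p,(320,200))[1],2))
    for o in["riser","slab","jar","tub","bone","tall_jar_a","dust_brush","loupe"]:
        for r in nets.look_for(p,o)[:3]:print(o,np.round(r["uv"]),round(r["conf"],2),np.round(onz(p,r["uv"],60)))
E
```

```text
pics
top [ 464.    3. 1129.] [ 0.03  0.01 -1.  ]
riser [312. 167.] 0.76 [591.  40.  60.]
slab [315. 189.] 0.97 [529.  30.  60.]
slab [260. 266.] 0.87 [309. 179.  60.]
jar [368. 117.] 0.9 [ 737. -114.   60.]
jar [332. 141.] 0.82 [665. -15.  60.]
tub [372. 228.] 0.6 [ 423. -133.   60.]
bone [250. 191.] 0.62 [521. 212.  60.]
bone [320. 167.] 0.18 [593.  18.  60.]
tall_jar_a [480. 155.] 0.69 [ 635. -430.   60.]
tall_jar_a [174. 149.] 0.57 [635. 434.  60.]
dust_brush [472. 209.] 0.91 [ 484. -408.   60.]
dust_brush [315. 187.] 0.62 [534.  31.  60.]
loupe [182. 207.] 0.82 [469. 403.  60.]
side [ -30.  726. 1084.] [ 0.4  -0.52 -0.76]
riser [302. 204.] 0.83 [544.  74.  60.]
riser [312. 198.] 0.47 [534.  34.  60.]
slab [346. 280.] 0.83 [279. 209.  60.]
slab [312. 198.] 0.78 [533.  36.  60.]
jar [298. 165.] 0.64 [664. -50.  60.]
jar [288. 147.] 0.52 [747. -97.  60.]
jar [281. 231.] 0.43 [525. 193.  60.]
tub [371. 174.] 0.87 [ 448. -167.   60.]
tub [239. 305.] 0.26 [454. 438.  60.]
bone [280. 232.] 0.79 [524. 197.  60.]
tall_jar_a [193. 266.] 0.83 [636. 432.  60.]
tall_jar_a [371. 110.] 0.78 [ 636. -452.   60.]
dust_brush [392. 134.] 0.47 [ 497. -379.   60.]
loupe [239. 307.] 0.88 [449. 444.  60.]
loupe [370. 174.] 0.46 [ 447. -163.   60.]
loupe [193. 267.] 0.41 [634. 435.  60.]
```

```bash
python3 - <<'E'
from h import *
f=cv2.imread("pics/top0.png")[90:270,220:420];cv2.imwrite("pics/c0.png",cv2.resize(f,None,fx=3.3,fy=3.3,interpolation=cv2.INTER_CUBIC))
E
```

```text
(no output)
```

View pics/top0.png

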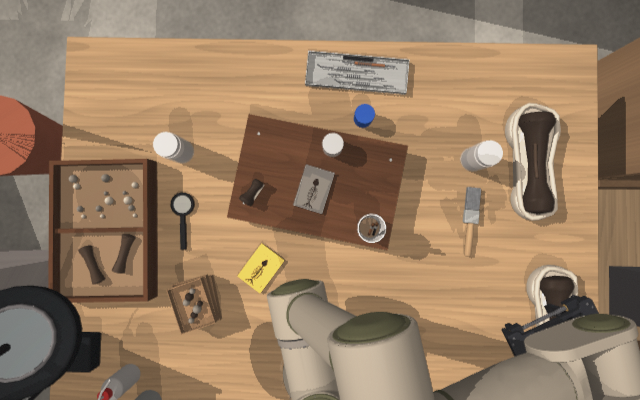

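View pics/c0.png

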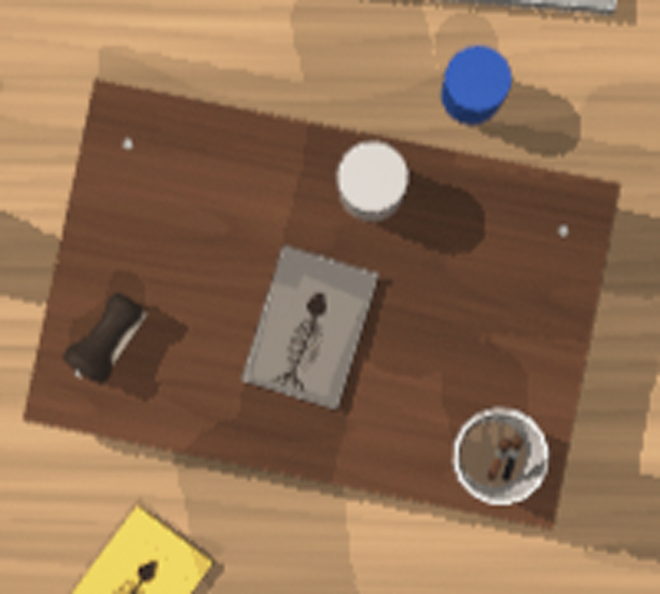

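The slab could be the grey one at (315,189), which matches the description, or the yellow look-alike at (262,268). The jar could be the white-capped one at (332,143), which matches, the blue look-alike at (365,116), or the tall jars at (167,145) and (487,155). In the close crop, the grey slab lies on the riser with the white jar ahead of it near the far edge, so I'm taking those two. The tub is at the right rear and the bone at the left.

```bash
cat >> h.py <<'E'
def quad(p,mask,z):
    m=cv2.morphologyEx(mask.astype(np.uint8),cv2.MORPH_CLOSE,np.ones((5,5)))
    c=max(cv2.findContours(m,cv2.RETR_EXTERNAL,cv2.CHAIN_APPROX_NONE)[0],key=cv2.contourArea)[:,0,:]
    W=np.array([onz(p,u,z)[:2] for u in c],np.float32)
    return cv2.minAreaRect(W),W
E
python3 - <<'E'
from h import *
p=get_image("top")
for n,z in[("riser",60),("slab",69),("jar",120)]:
    for r in nets.masks_of(p,n)[:2]:
        q,W=quad(p,r["region"],z)
        print(n,np.round(r["uv"]),r["region"].sum(),np.round(q[0],1),np.round(q[1],1),round(q[2],2),np.round(cv2.boxPoints(q)).tolist())
# manual corners from crop
for s in[(95,80),(620,184),(553,525),(25,418)]:print("R",np.round(onz(p,(220+s[0]/3.3-.35,90+s[1]/3.3-.35),60)))
for s in[(285,247),(378,272),(337,409),(244,381)]:print("S",np.round(onz(p,(220+s[0]/3.3-.35,90+s[1]/3.3-.35),69)))
print("J",onz(p,(220+373/3.3-.35,90+176/3.3-.35),120))
s=get_image("side")
for n,z in[("slab",69),("riser",60),("jar",90)]:
    for r in nets.masks_of(s,n)[:2]:
        q,W=quad(s,r["region"],z);print("side",n,np.round(r["uv"]),np.round(q[0],1),np.round(q[1],1),round(q[2],2))
o=robot.get_obs();print(o["clock"],o["tool_pos"],o["orientation"])
E
```

```text
riser [319. 166.] 14630 [551.3  25.3] [459.8 300.7] 79.83 [[363.0, -174.0], [659.0, -228.0], [740.0, 225.0], [444.0, 278.0]]
slab [260. 267.] 1158 [307.4 174.8] [ 80.  115.3] 55.55 [[237.0, 174.0], [332.0, 109.0], [378.0, 175.0], [282.0, 240.0]]
slab [316. 186.] 1358 [528.5  33.4] [ 87.5 125.6] 73.93 [[456.0, 9.0], [577.0, -26.0], [601.0, 58.0], [480.0, 93.0]]
jar [368. 116.] 382 [724.3 -95.8] [51.3 62.5] 64.71 [[685.0, -106.0], [742.0, -132.0], [763.0, -86.0], [707.0, -59.0]]
jar [331. 142.] 424 [645.4 -15.2] [61.6 55.9] 1.17 [[614.0, 12.0], [615.0, -44.0], [677.0, -42.0], [676.0, 13.0]]
R [739. 224.  60.]
R [ 658. -227.   60.]
R [ 367. -175.   60.]
R [447. 275.  60.]
S [597.  57.  69.]
S [577. -23.  69.]
S [461.  10.  69.]
S [483.  88.  69.]
J [649.47384594 -15.56879843 120.        ]
side slab [311. 199.] [528.4  35.8] [ 87.7 124.8] 74.05
side slab [345. 284.] [279.2 217.9] [ 83.9 118.2] 54.57
side riser [302. 205.] [548.3  28.6] [463.7 310.1] 79.57
side jar [296. 165.] [652.4 -17.1] [ 59.5 106.2] 38.28
side jar [288. 146.] [710.4 -66.3] [54.4 88.9] 41.28
1.3 [ 234.85933528 -469.55098458  238.72561624] [ 1.17346758e-06  9.73229266e-01  2.29836452e-01 -5.75804906e-06]
```

Request:
move_arm --targets '[{"rz": -0.186, "tz": -0.6, "grip": 0.66}, {"rz": -0.186, "tz": -0.6, "grip": 0.66}, {"rz": -0.186, "tz": -0.6, "grip": 0.66}, {"rz": -0.186, "tz": -0.6, "grip": 0.66}, {"rz": -0.185, "tz": -0.6, "grip": 0.66}]'

```text
validation failed for argument at $.ta...
```

Request:
move_arm --targets '[{"tx": 4.13, "ty": 2.33, "grip": 0.66}, {"tx": 4.13, "ty": 2.33, "grip": 0.66}, {"tx": 4.13, "ty": 2.33, "grip": 0.66}, {"tx": 4.13, "ty": 2.33, "grip": 0.66}, {"tx": 4.13, "ty": 2.33, "grip": 0.66}, {"tx": 4.13, "ty": 2.33, "grip": 0.66}, {"tx": 4.13, "ty": 2.33, "grip": 0.66}, {"tx": 4.13, "ty": 2.33, "grip": 0.66}, {"tx": 4.13, "ty": 2.33, "grip": 0.66}, {"tx": 4.13, "ty": 2.33, "grip": 0.66}, {"tx": 4.13, "ty": 2.33, "grip": 0.66}, {"tx": 4.13, "ty": 2.33, "grip": 0.66}, {"tx": 4.13, "ty": 2.33, "grip": 0.66}, {"tx": 4.13, "ty": 2.33, "grip": 0.66}, {"grip": 0.66}, {"grip": 0.66}]'

```text
validation failed for argument at $.ta...
```

Request:
move_arm --targets '[{"tx": 0, "ty": 0, "tz": -0.6, "rx": 0, "ry": 0, "rz": -0.186, "grip": 0.66}, {"tx": 0, "ty": 0, "tz": -0.6, "rx": 0, "ry": 0, "rz": -0.186, "grip": 0.66}, {"tx": 0, "ty": 0, "tz": -0.6, "rx": 0, "ry": 0, "rz": -0.186, "grip": 0.66}, {"tx": 0, "ty": 0, "tz": -0.6, "rx": 0, "ry": 0, "rz": -0.186, "grip": 0.66}, {"tx": 0, "ty": 0, "tz": -0.6, "rx": 0, "ry": 0, "rz": -0.185, "grip": 0.66}, {"tx": 0, "ty": 0, "tz": 0, "rx": 0, "ry": 0, "rz": 0, "grip": 0.66}]'

```text
clock: 2.05
tool_pos: [234.9, -469.7, 269.0]
orientation: [0.0, 0.768, 0.641, -0.0]
force: [-0.7, -0.1, -0.2]
width: 30.9
grasp_force: 0.0
```

Request:
move_arm --targets '[{"tx": 4.13, "ty": 2.33, "tz": 0, "rx": 0, "ry": 0, "rz": 0, "grip": 0.66}, {"tx": 4.13, "ty": 2.33, "tz": 0, "rx": 0, "ry": 0, "rz": 0, "grip": 0.66}, {"tx": 4.13, "ty": 2.33, "tz": 0, "rx": 0, "ry": 0, "rz": 0, "grip": 0.66}, {"tx": 4.13, "ty": 2.33, "tz": 0, "rx": 0, "ry": 0, "rz": 0, "grip": 0.66}, {"tx": 4.13, "ty": 2.33, "tz": 0, "rx": 0, "ry": 0, "rz": 0, "grip": 0.66}, {"tx": 4.13, "ty": 2.33, "tz": 0, "rx": 0, "ry": 0, "rz": 0, "grip": 0.66}, {"tx": 4.13, "ty": 2.33, "tz": 0, "rx": 0, "ry": 0, "rz": 0, "grip": 0.66}, {"tx": 4.13, "ty": 2.33, "tz": 0, "rx": 0, "ry": 0, "rz": 0, "grip": 0.66}, {"tx": 4.13, "ty": 2.33, "tz": 0, "rx": 0, "ry": 0, "rz": 0, "grip": 0.66}, {"tx": 4.13, "ty": 2.33, "tz": 0, "rx": 0, "ry": 0, "rz": 0, "grip": 0.66}, {"tx": 4.13, "ty": 2.33, "tz": 0, "rx": 0, "ry": 0, "rz": 0, "grip": 0.66}, {"tx": 4.13, "ty": 2.33, "tz": 0, "rx": 0, "ry": 0, "rz": 0, "grip": 0.66}, {"tx": 4.13, "ty": 2.33, "tz": 0, "rx": 0, "ry": 0, "rz": 0, "grip": 0.66}, {"tx": 4.13, "ty": 2.33, "tz": 0, "rx": 0, "ry": 0, "rz": 0, "grip": 0.66}, {"tx": 0, "ty": 0, "tz": 0, "rx": 0, "ry": 0, "rz": 0, "grip": 0.66}, {"tx": 0, "ty": 0, "tz": 0, "rx": 0, "ry": 0, "rz": 0, "grip": 0.66}]'

```text
clock: 4.05
tool_pos: [658.0, 41.4, 268.3]
orientation: [-0.0, 0.768, 0.64, -0.0]
force: [-0.3, -0.1, 1.1]
width: 30.2
grasp_force: 0.0
```

Request:
move_arm --targets '[{"tx": 0, "ty": 0, "tz": 4, "rx": 0, "ry": 0, "rz": 0, "grip": 0.66}, {"tx": 0, "ty": 0, "tz": 4, "rx": 0, "ry": 0, "rz": 0, "grip": 0.66}, {"tx": 0, "ty": 0, "tz": 4, "rx": 0, "ry": 0, "rz": 0, "grip": 0.66}, {"tx": 0, "ty": 0, "tz": 3, "rx": 0, "ry": 0, "rz": 0, "grip": 0.66}, {"tx": 0, "ty": 0, "tz": 2.5, "rx": 0, "ry": 0, "rz": 0, "grip": 0.66}, {"tx": 0, "ty": 0, "tz": 1.9, "rx": 0, "ry": 0, "rz": 0, "grip": 0.66}, {"tx": 0, "ty": 0, "tz": 0, "rx": 0, "ry": 0, "rz": 0, "grip": 0.66}, {"tx": 0, "ty": 0, "tz": 0, "rx": 0, "ry": 0, "rz": 0, "grip": 0.66}]'

```text
clock: 5.05
tool_pos: [658.8, 41.5, 76.0]
orientation: [0.001, 0.767, 0.641, 0.001]
force: [0.8, 1.1, -0.1]
width: 30.0
grasp_force: 0.0
```

```bash
python3 - <<'E'
from h import *
p=get_image("side");f=p["frame"][110:260,220:420];cv2.imwrite("pics/s1.png",cv2.resize(f,None,fx=3.5,fy=3.5,interpolation=cv2.INTER_CUBIC))
E
```

```text
(no output)
```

View pics/s1.png

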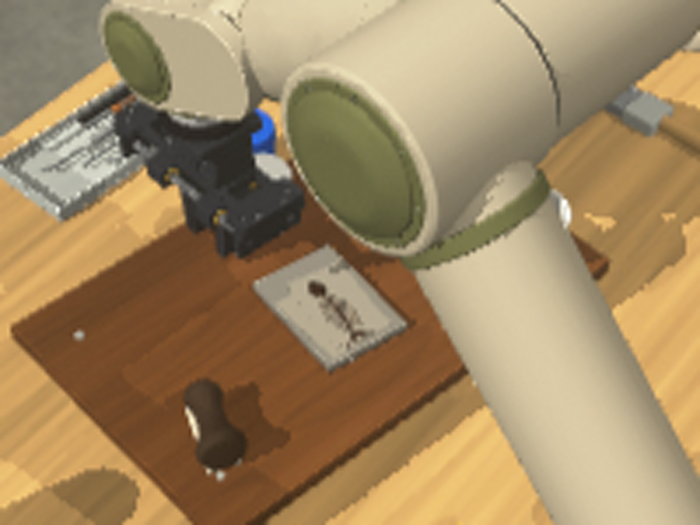

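The picture shows the fingers down left of the jar (crop (235,240)), clear of the slab at (330,305). Next I push the jar to the right along the riser.

Request:
move_arm --targets '[{"tx": -0.5, "ty": 0, "tz": 0, "rx": 0, "ry": 0, "rz": 0, "grip": 0.66}, {"tx": -0.5, "ty": 0, "tz": 0, "rx": 0, "ry": 0, "rz": 0, "grip": 0.66}, {"tx": -0.5, "ty": 0, "tz": 0, "rx": 0, "ry": 0, "rz": 0, "grip": 0.66}, {"tx": -0.4, "ty": 0, "tz": 0, "rx": 0, "ry": 0, "rz": 0, "grip": 0.66}, {"tx": -0.4, "ty": 0, "tz": 0, "rx": 0, "ry": 0, "rz": 0, "grip": 0.66}, {"tx": -0.4, "ty": 0, "tz": 0, "rx": 0, "ry": 0, "rz": 0, "grip": 0.66}, {"tx": -0.4, "ty": 0, "tz": 0, "rx": 0, "ry": 0, "rz": 0, "grip": 0.66}, {"tx": -0.4, "ty": 0, "tz": 0, "rx": 0, "ry": 0, "rz": 0, "grip": 0.66}, {"tx": -0.4, "ty": 0, "tz": 0, "rx": 0, "ry": 0, "rz": 0, "grip": 0.66}, {"tx": -0.5, "ty": 0, "tz": 0, "rx": 0, "ry": 0, "rz": 0, "grip": 0.66}, {"tx": -0.5, "ty": 0, "tz": 0, "rx": 0, "ry": 0, "rz": 0, "grip": 0.66}]'

```text
clock: 6.48
tool_pos: [649.5, -6.8, 74.7]
orientation: [-0.0, 0.767, 0.641, -0.0]
force: [0.1, 0.6, -0.7]
width: 29.9
grasp_force: 0.3
```

Request:
move_arm --targets '[{"tx": -0.5, "ty": 0, "tz": 0, "rx": 0, "ry": 0, "rz": 0, "grip": 0.66}, {"tx": -0.5, "ty": 0, "tz": 0, "rx": 0, "ry": 0, "rz": 0, "grip": 0.66}, {"tx": -0.5, "ty": 0, "tz": 0, "rx": 0, "ry": 0, "rz": 0, "grip": 0.66}, {"tx": -0.5, "ty": 0, "tz": 0, "rx": 0, "ry": 0, "rz": 0, "grip": 0.66}, {"tx": -0.5, "ty": 0, "tz": 0, "rx": 0, "ry": 0, "rz": 0, "grip": 0.66}, {"tx": -0.5, "ty": 0, "tz": 0, "rx": 0, "ry": 0, "rz": 0, "grip": 0.66}, {"tx": -0.5, "ty": 0, "tz": 0, "rx": 0, "ry": 0, "rz": 0, "grip": 0.66}, {"tx": -0.5, "ty": 0, "tz": 0, "rx": 0, "ry": 0, "rz": 0, "grip": 0.66}, {"tx": -0.5, "ty": 0, "tz": 0, "rx": 0, "ry": 0, "rz": 0, "grip": 0.66}, {"tx": -0.5, "ty": 0, "tz": 0, "rx": 0, "ry": 0, "rz": 0, "grip": 0.66}, {"tx": -0.4, "ty": 0, "tz": 0, "rx": 0, "ry": 0, "rz": 0, "grip": 0.66}, {"tx": -0.4, "ty": 0, "tz": 0, "rx": 0, "ry": 0, "rz": 0, "grip": 0.66}, {"tx": -0.3, "ty": 0, "tz": 0, "rx": 0, "ry": 0, "rz": 0, "grip": 0.66}, {"tx": -0.2, "ty": 0, "tz": 0, "rx": 0, "ry": 0, "rz": 0, "grip": 0.66}, {"tx": -0.1, "ty": 0, "tz": 0, "rx": 0, "ry": 0, "rz": 0, "grip": 0.66}, {"tx": 0, "ty": 0, "tz": 0, "rx": 0, "ry": 0, "rz": 0, "grip": 0.66}, {"tx": 0, "ty": 0, "tz": 0, "rx": 0, "ry": 0, "rz": 0, "grip": 0.66}, {"tx": 0.5, "ty": 0, "tz": 0, "rx": 0, "ry": 0, "rz": 0, "grip": 0.66}, {"tx": 1, "ty": 0, "tz": 0, "rx": 0, "ry": 0, "rz": 0, "grip": 0.66}, {"tx": 1, "ty": 0, "tz": 0, "rx": 0, "ry": 0, "rz": 0, "grip": 0.66}]'

```text
clock: 8.98
tool_pos: [642.8, -43.9, 74.7]
orientation: [-0.0, 0.767, 0.642, 0.0]
force: [0.5, -0.2, -0.1]
width: 29.8
grasp_force: 0.0
```

Request:
move_arm --targets '[{"tx": 0, "ty": 0, "tz": -4, "rx": 0, "ry": 0, "rz": 0, "grip": 0.66}, {"tx": 0, "ty": 0, "tz": -4, "rx": 0, "ry": 0, "rz": 0, "grip": 0.66}, {"tx": 0, "ty": 0, "tz": -4, "rx": 0, "ry": 0, "rz": 0, "grip": 0.66}, {"tx": 0, "ty": 0, "tz": -4, "rx": 0, "ry": 0, "rz": 0, "grip": 0.66}, {"tx": 1.13, "ty": -4.23, "tz": 0, "rx": 0, "ry": 0, "rz": 0, "grip": 0.48}, {"tx": 1.13, "ty": -4.23, "tz": 0, "rx": 0, "ry": 0, "rz": 0, "grip": 0.48}, {"tx": 1.13, "ty": -4.23, "tz": 0, "rx": 0, "ry": 0, "rz": 0, "grip": 0.48}, {"tx": 1.13, "ty": -4.23, "tz": 0, "rx": 0, "ry": 0, "rz": 0, "grip": 0.48}, {"tx": 1.13, "ty": -4.23, "tz": 0, "rx": 0, "ry": 0, "rz": 0, "grip": 0.48}, {"tx": 0, "ty": 0, "tz": 0, "rx": 0, "ry": 0, "rz": 0.1743, "grip": 0.48}, {"tx": 0, "ty": 0, "tz": 0, "rx": 0, "ry": 0, "rz": 0.1743, "grip": 0.48}, {"tx": 0, "ty": 0, "tz": 0, "rx": 0, "ry": 0, "rz": 0.1743, "grip": 0.48}, {"tx": 0, "ty": 0, "tz": 0, "rx": 0, "ry": 0, "rz": 0.1743, "grip": 0.48}, {"tx": 0, "ty": 0, "tz": 0, "rx": 0, "ry": 0, "rz": 0.1743, "grip": 0.48}, {"tx": 0, "ty": 0, "tz": 0, "rx": 0, "ry": 0, "rz": 0.1743, "grip": 0.48}, {"tx": 0, "ty": 0, "tz": 0, "rx": 0, "ry": 0, "rz": 0.1743, "grip": 0.48}, {"tx": 0, "ty": 0, "tz": 0, "rx": 0, "ry": 0, "rz": 0.1743, "grip": 0.48}, {"tx": 0, "ty": 0, "tz": 0, "rx": 0, "ry": 0, "rz": 0.1746, "grip": 0.48}, {"tx": 0, "ty": 0, "tz": 0, "rx": 0, "ry": 0, "rz": 0, "grip": 0.48}, {"tx": 0, "ty": 0, "tz": 0, "rx": 0, "ry": 0, "rz": 0, "grip": 0.48}]'

```text
clock: 11.48
tool_pos: [444.5, 48.4, 234.8]
orientation: [-0.0, 0.996, -0.086, 0.0]
force: [0.3, -0.6, 0.4]
width: 46.0
grasp_force: 0.0
```

```bash
python3 - <<'E'
from h import *
e=np.array([698.9,-1.3]);a=-.178;R=np.array([[np.cos(a),np.sin(a)],[-np.sin(a),np.cos(a)]])
for n in("top","side"):
    p=get_image(n)
    for o,z in(("slab",69),("jar",90)):
        for r in nets.masks_of(p,o)[:3]:
            q,W=quad(p,r["region"],z);print(n,o,np.round(r["uv"]),round(r["conf"],2),np.round(q[0]),np.round(q[1]),round(q[2],1),"riser",np.round(R@(np.array(q[0])-e)))
    if n=="top":f=p["frame"][90:270,200:440];cv2.imwrite("pics/t2.png",cv2.resize(f,None,fx=3,fy=3))
w=get_image("wrist");cv2.imwrite("pics/w2.png",w["frame"]);print(np.round(w["T_tool_cam"],3))
o=robot.get_obs();print(o["tool_pos"],o["orientation"],o["joint_pos"],o["width"])
E
```

```text
top slab [323. 168.] 0.71 [551.  24.] [458. 301.] 79.9 riser [-150.   -1.]
top slab [317. 183.] 0.67 [540.  30.] [90. 99.] 75.9 riser [-162.    3.]
top jar [362. 151.] 0.86 [ 633. -102.] [63. 60.] 1.1 riser [ -47. -111.]
top jar [367. 116.] 0.86 [733. -99.] [50. 63.] 64.7 riser [ 50. -90.]
side slab [314. 197.] 0.67 [526.  34.] [ 91. 131.] 76.4 riser [-177.    4.]
[[   0.      -0.948   -0.317   82.714]
 [   1.       0.      -0.      -0.895]
 [   0.      -0.317    0.948 -147.194]
 [   0.       0.       0.       1.   ]]
[444.53242401  48.21154475 234.72465674] [-1.12069542e-05  9.96144412e-01 -8.77286129e-02 -5.57872302e-06] [-1.55103845e-01  1.43674654e-01  1.72264961e+00  2.25926571e-05
  1.27528103e+00  1.59136897e+00] 45.7155706157919
```

View pics/w2.png

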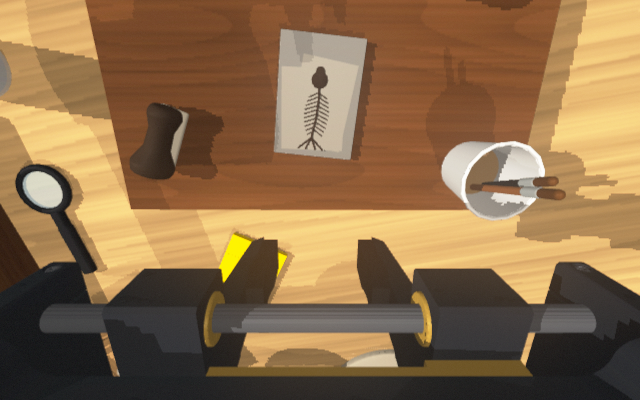

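View pics/t2.png

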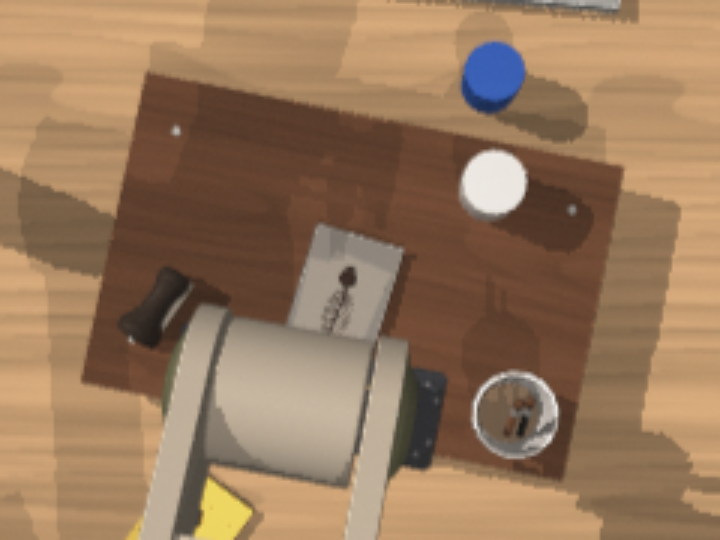

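The wrist view shows the slab at (320,95), with corners at (281,29), (367,39), (352,159) and (275,152). The riser's near edge runs level at row 209. The top view shows the white jar standing well aside at crop (494,185).

```bash
cat >>h.py <<'E'
def wpt(uv,z,w,o):
    T=np.array(w["T_tool_cam"]);d=T[:3,:3]@np.linalg.solve(np.array(w["camera_matrix"]),[uv[0],uv[1],1.])
    from scipy.spatial.transform import Rotation as Ro
    q=np.array(o["orientation"]);M=Ro.from_quat(q[[1,2,3,0]]).as_matrix()
    d=M@d;c=M@T[:3,3]+o["tool_pos"];return c+d*(z-c[2])/d[2]
E0=np.array([698.9,-1.3]);a0=-.178
RR=np.array([[np.cos(a0),np.sin(a0)],[-np.sin(a0),np.cos(a0)]])
E
python3 - <<'E'
from h import *
o=robot.get_obs();w=get_image("wrist")
for s in[(281,29),(367,39),(352,159),(275,152)]:print("slab",np.round(RR@(wpt(s,69,w,o)[:2]-E0),1))
for s in[(131,209),(526,209),(90,20)]:print("riser",np.round(RR@(wpt(s,60,w,o)[:2]-E0),1))
print("tool",RR@(o["tool_pos"][:2]-E0))
for r in nets.masks_of(w,"slab")[:2]:
    W=cv2.minAreaRect(np.float32([wpt(u[0],69,w,o)[:2] for u in max(cv2.findContours(r["region"].astype(np.uint8),0,1)[0],key=len)]));print(W,RR@(np.array(W[0])-E0))
E
```

```text
slab [-108.7   40.1]
slab [-117.1  -43.6]
slab [-235.4  -33.8]
slab [-227.8   51.2]
riser [-298.6  229.7]
riser [-297.4 -247.6]
riser [-99.4 229.3]
tool [-259.11510318    3.69053964]
((530.7689208984375, 33.550106048583984), (84.88729095458984, 119.81295013427734), 73.63599395751953) [-171.64518481    4.52992086]
((367.0013427734375, 171.96617126464844), (22.483890533447266, 69.65507507324219), 48.36160659790039) [-357.33336001  111.76204452]
```

Request:
move_arm --targets '[{"tx": 0, "ty": 0, "tz": 4, "rx": 0, "ry": 0, "rz": 0, "grip": 0.48}, {"tx": 0, "ty": 0, "tz": 4, "rx": 0, "ry": 0, "rz": 0, "grip": 0.48}, {"tx": 0, "ty": 0, "tz": 3, "rx": 0, "ry": 0, "rz": 0, "grip": 0.48}, {"tx": 0, "ty": 0, "tz": 2.5, "rx": 0, "ry": 0, "rz": 0, "grip": 0.48}, {"tx": 0, "ty": 0, "tz": 1.5, "rx": 0, "ry": 0, "rz": 0, "grip": 0.48}, {"tx": 0, "ty": 0, "tz": 1, "rx": 0, "ry": 0, "rz": 0, "grip": 0.48}, {"tx": 0, "ty": 0, "tz": 0.5, "rx": 0, "ry": 0, "rz": 0, "grip": 0.48}, {"tx": 0, "ty": 0, "tz": 0.4, "rx": 0, "ry": 0, "rz": 0, "grip": 0.48}, {"tx": 0, "ty": 0, "tz": 0, "rx": 0, "ry": 0, "rz": 0, "grip": 0.48}, {"tx": 0, "ty": 0, "tz": 0, "rx": 0, "ry": 0, "rz": 0, "grip": 0.48}]'

```text
clock: 13.18
tool_pos: [444.7, 48.2, 66.0]
orientation: [0.0, 0.996, -0.088, 0.0]
force: [-0.4, 0.1, 0.4]
width: 46.0
grasp_force: 0.0
```

Request:
move_arm --targets '[{"tx": 0.4, "ty": 0, "tz": 0.1, "rx": 0, "ry": 0, "rz": 0, "grip": 0.48}, {"tx": 0.4, "ty": 0, "tz": 0, "rx": 0, "ry": 0, "rz": 0, "grip": 0.48}, {"tx": 0.4, "ty": 0, "tz": 0, "rx": 0, "ry": 0, "rz": 0, "grip": 0.48}, {"tx": 0.3, "ty": 0, "tz": 0, "rx": 0, "ry": 0, "rz": 0, "grip": 0.48}, {"tx": 0.3, "ty": 0, "tz": 0, "rx": 0, "ry": 0, "rz": 0, "grip": 0.48}, {"tx": 0.3, "ty": 0, "tz": 0, "rx": 0, "ry": 0, "rz": 0, "grip": 0.48}, {"tx": 0.3, "ty": 0, "tz": 0, "rx": 0, "ry": 0, "rz": 0, "grip": 0.48}, {"tx": 0.3, "ty": 0, "tz": 0, "rx": 0, "ry": 0, "rz": 0, "grip": 0.48}, {"tx": 0.3, "ty": 0, "tz": 0, "rx": 0, "ry": 0, "rz": 0, "grip": 0.48}, {"tx": 0.3, "ty": 0, "tz": 0, "rx": 0, "ry": 0, "rz": 0, "grip": 0.48}, {"tx": 0.3, "ty": 0, "tz": 0, "rx": 0, "ry": 0, "rz": 0, "grip": 0.48}, {"tx": 0.3, "ty": 0, "tz": 0, "rx": 0, "ry": 0, "rz": 0, "grip": 0.48}, {"tx": 0.3, "ty": 0, "tz": 0, "rx": 0, "ry": 0, "rz": 0, "grip": 0.48}, {"tx": 0.3, "ty": 0, "tz": 0, "rx": 0, "ry": 0, "rz": 0, "grip": 0.48}]'

```text
clock: 14.92
tool_pos: [489.1, 40.3, 64.7]
orientation: [-0.0, 0.996, -0.088, 0.0]
force: [-2.1, 0.4, 0.5]
width: 46.0
grasp_force: 0.8
```

Request:
move_arm --targets '[{"tx": 0.4, "ty": 0, "tz": 0, "rx": 0, "ry": 0, "rz": 0, "grip": 0.48}, {"tx": 0.4, "ty": 0, "tz": 0, "rx": 0, "ry": 0, "rz": 0, "grip": 0.48}, {"tx": 0.4, "ty": 0, "tz": 0, "rx": 0, "ry": 0, "rz": 0, "grip": 0.48}, {"tx": 0.4, "ty": 0, "tz": 0, "rx": 0, "ry": 0, "rz": 0, "grip": 0.48}, {"tx": 0.4, "ty": 0, "tz": 0, "rx": 0, "ry": 0, "rz": 0, "grip": 0.48}, {"tx": 0.4, "ty": 0, "tz": 0, "rx": 0, "ry": 0, "rz": 0, "grip": 0.48}, {"tx": 0.4, "ty": 0, "tz": 0, "rx": 0, "ry": 0, "rz": 0, "grip": 0.48}, {"tx": 0.4, "ty": 0, "tz": 0, "rx": 0, "ry": 0, "rz": 0, "grip": 0.48}, {"tx": 0.4, "ty": 0, "tz": 0, "rx": 0, "ry": 0, "rz": 0, "grip": 0.48}, {"tx": 0.4, "ty": 0, "tz": 0, "rx": 0, "ry": 0, "rz": 0, "grip": 0.48}, {"tx": 0.4, "ty": 0, "tz": 0, "rx": 0, "ry": 0, "rz": 0, "grip": 0.48}, {"tx": 0.4, "ty": 0, "tz": 0, "rx": 0, "ry": 0, "rz": 0, "grip": 0.48}, {"tx": 0.4, "ty": 0, "tz": 0, "rx": 0, "ry": 0, "rz": 0, "grip": 0.48}, {"tx": 0.4, "ty": 0, "tz": 0, "rx": 0, "ry": 0, "rz": 0, "grip": 0.48}, {"tx": 0.4, "ty": 0, "tz": 0, "rx": 0, "ry": 0, "rz": 0, "grip": 0.48}, {"tx": 0.4, "ty": 0, "tz": 0, "rx": 0, "ry": 0, "rz": 0, "grip": 0.48}, {"tx": 0.4, "ty": 0, "tz": 0, "rx": 0, "ry": 0, "rz": 0, "grip": 0.48}, {"tx": 0.4, "ty": 0, "tz": 0, "rx": 0, "ry": 0, "rz": 0, "grip": 0.48}, {"tx": 0.3, "ty": 0, "tz": 0, "rx": 0, "ry": 0, "rz": 0, "grip": 0.48}, {"tx": 0.2, "ty": 0, "tz": 0, "rx": 0, "ry": 0, "rz": 0, "grip": 0.48}]'

```text
clock: 17.42
tool_pos: [564.8, 26.8, 64.7]
orientation: [-0.0, 0.996, -0.088, -0.0]
force: [-1.8, -0.1, 1.1]
width: 46.2
grasp_force: 0.9
```

```bash
python3 - <<'E'
from h import *
o=robot.get_obs();w=get_image("wrist");cv2.imwrite("pics/w3.png",w["frame"])
print("tool",RR@(o["tool_pos"][:2]-E0),o["tool_pos"][2],o["force"])
for n in("top","side"):
    p=get_image(n)
    for ob,z in(("slab",69),("jar",90)):
        for r in nets.masks_of(p,ob)[:2]:
            q,W=quad(p,r["region"],z);print(n,ob,round(r["conf"],2),np.round(q[1]),round(q[2],1),"riser",np.round(RR@(np.array(q[0])-E0)))
E
```

```text
tool [-136.97843129    3.9078636 ] 64.70570842972198 [-1.75428348 -0.10166619  1.13718451]
top slab 0.61 [85. 46.] 80.3 riser [-31.  11.]
top slab 0.56 [ 50. 120.] 75.6 riser [-411.  135.]
top jar 0.74 [52. 66.] 64.7 riser [ 49. -90.]
top jar 0.69 [54. 60.] 46.0 riser [ -48. -109.]
side slab 0.89 [ 83. 117.] 55.1 riser [-453.  141.]
side slab 0.51 [89. 28.] 83.5 riser [-19.  13.]
side jar 0.47 [22. 66.] 46.2 riser [ 10. -34.]
```

View pics/w3.png

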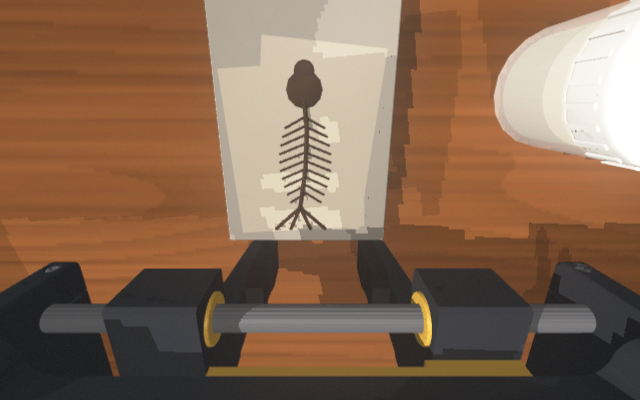

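The slab's rear edge sits square against both fingertips (row 240) and the jar is clear on the right. The far end is about 8 mm short of the riser's edge, so 38 mm remain.

Request:
move_arm --targets '[{"tx": 0.3, "ty": 0, "tz": 0, "rx": 0, "ry": 0, "rz": 0, "grip": 0.48}, {"tx": 0.3, "ty": 0, "tz": 0, "rx": 0, "ry": 0, "rz": 0, "grip": 0.48}, {"tx": 0.3, "ty": 0, "tz": 0, "rx": 0, "ry": 0, "rz": 0, "grip": 0.48}, {"tx": 0.3, "ty": 0, "tz": 0, "rx": 0, "ry": 0, "rz": 0, "grip": 0.48}, {"tx": 0.3, "ty": 0, "tz": 0, "rx": 0, "ry": 0, "rz": 0, "grip": 0.48}, {"tx": 0.3, "ty": 0, "tz": 0, "rx": 0, "ry": 0, "rz": 0, "grip": 0.48}, {"tx": 0.3, "ty": 0, "tz": 0, "rx": 0, "ry": 0, "rz": 0, "grip": 0.48}, {"tx": 0.3, "ty": 0, "tz": 0, "rx": 0, "ry": 0, "rz": 0, "grip": 0.48}, {"tx": 0.3, "ty": 0, "tz": 0, "rx": 0, "ry": 0, "rz": 0, "grip": 0.48}, {"tx": 0.3, "ty": 0, "tz": 0, "rx": 0, "ry": 0, "rz": 0, "grip": 0.48}, {"tx": 0.3, "ty": 0, "tz": 0, "rx": 0, "ry": 0, "rz": 0, "grip": 0.48}, {"tx": 0.2, "ty": 0, "tz": 0, "rx": 0, "ry": 0, "rz": 0, "grip": 0.48}, {"tx": 0.1, "ty": 0, "tz": 0, "rx": 0, "ry": 0, "rz": 0, "grip": 0.48}, {"tx": 0, "ty": 0, "tz": 0, "rx": 0, "ry": 0, "rz": 0, "grip": 0.48}, {"tx": 0, "ty": 0, "tz": 0, "rx": 0, "ry": 0, "rz": 0, "grip": 0.48}]'

```text
clock: 19.65
tool_pos: [600.2, 20.5, 64.7]
orientation: [0.0, 0.996, -0.088, 0.0]
force: [-0.5, 0.8, 0.1]
width: 46.0
grasp_force: 0.2
```

Request:
move_arm --targets '[{"tx": -0.5, "ty": 0, "tz": 0, "rx": 0, "ry": 0, "rz": 0, "grip": 0.48}, {"tx": -1, "ty": 0, "tz": 0, "rx": 0, "ry": 0, "rz": 0, "grip": 0.48}, {"tx": -1, "ty": 0, "tz": 0, "rx": 0, "ry": 0, "rz": 0, "grip": 0.48}, {"tx": 0, "ty": 0, "tz": -3, "rx": 0, "ry": 0, "rz": 0, "grip": 0.48}, {"tx": 0, "ty": 0, "tz": -4, "rx": 0, "ry": 0, "rz": 0, "grip": 0.48}, {"tx": 0, "ty": 0, "tz": -4, "rx": 0, "ry": 0, "rz": 0, "grip": 0.48}, {"tx": 0, "ty": 0, "tz": -4, "rx": 0, "ry": 0, "rz": 0, "grip": 0.48}, {"tx": -3, "ty": 0, "tz": 0, "rx": 0, "ry": 0, "rz": 0, "grip": 0.48}, {"tx": -3, "ty": 0, "tz": 0, "rx": 0, "ry": 0, "rz": 0, "grip": 0.48}, {"tx": -1, "ty": 0, "tz": 0, "rx": 0, "ry": 0, "rz": 0, "grip": 0.48}, {"tx": 0, "ty": 0, "tz": 0, "rx": 0, "ry": 0, "rz": 0, "grip": 0.48}, {"tx": 0, "ty": 0, "tz": 0, "rx": 0, "ry": 0, "rz": 0, "grip": 0.48}]'

```text
clock: 21.15
tool_pos: [507.2, 36.9, 214.6]
orientation: [0.0, 0.996, -0.088, 0.0]
force: [-0.3, -0.0, 0.5]
width: 45.7
grasp_force: 0.0
```

```bash
python3 - <<'E'
from h import *
o=robot.get_obs();w=get_image("wrist");cv2.imwrite("pics/w4.png",w["frame"])
print(RR@(o["tool_pos"][:2]-E0),o["tool_pos"][2])
for n in("top","side"):
    p=get_image(n)
    for ob,z in(("slab",69),("jar",90)):
        for r in nets.masks_of(p,ob)[:2]:
            q,W=quad(p,r["region"],z);print(n,ob,round(r["conf"],2),np.round(q[1]),round(q[2],1),"riser",np.round(RR@(np.array(q[0])-E0)))
    if n=="top":f=p["frame"][90:270,200:440];cv2.imwrite("pics/t4.png",cv2.resize(f,None,fx=3.3,fy=3.3,interpolation=cv2.INTER_CUBIC))
E
```

```text
[-195.42661104    3.69139463] 214.64266469175476
top slab 0.68 [ 88. 124.] 80.0 riser [-33.  12.]
top slab 0.67 [41. 69.] 55.9 riser [-431.  131.]
top jar 0.9 [63. 60.] 1.1 riser [ -47. -111.]
top jar 0.67 [58. 49.] 1.0 riser [ 51. -92.]
side slab 0.83 [ 83. 117.] 54.6 riser [-452.  141.]
side slab 0.71 [ 89. 126.] 80.2 riser [-35.  13.]
side jar 0.57 [ 45. 104.] 25.3 riser [ 27. -50.]
```

View pics/t4.png

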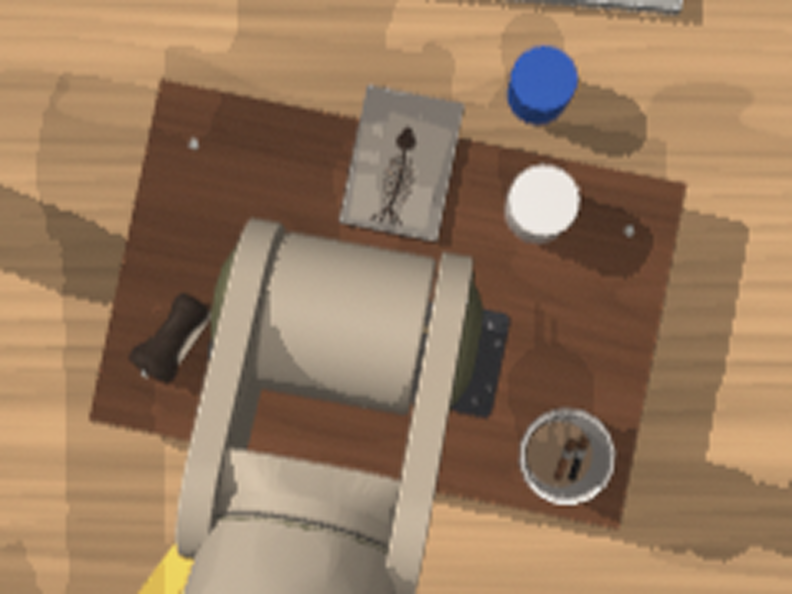

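View pics/w4.png

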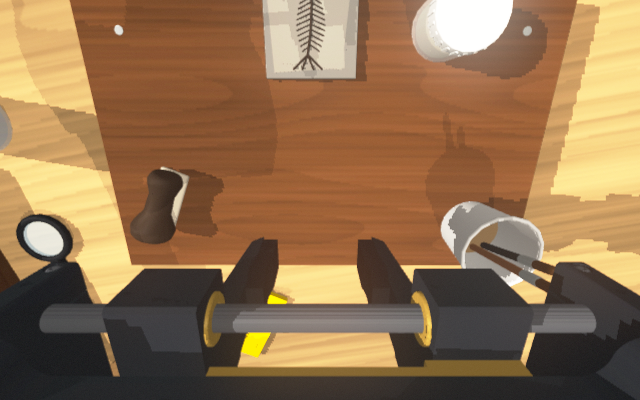

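The slab overhangs and is square, and the jar is standing clear. Estimates of the overhang range from 24 to 28 mm, so I'll check it against the wrist view.

```bash
python3 - <<'E'
from h import *
o=robot.get_obs();w=get_image("wrist");p=get_image("top")
g=lambda s,z:RR@(wpt(s,z,w,o)[:2]-E0)
print("rear",g((266,78.5),69),g((356,78.5),69),"riser near",g((200,264.5),60),g((400,264.5),60))
t=lambda s,z:RR@(onz(p,(200+s[0]/3.3-.35,90+s[1]/3.3-.35),z)[:2]-E0)
print("top slab far",t((368,86),69),t((464,103),69),"riser edge",t((162,80),60),t((330,113),60),t((500,147),60),t((686,184),60))
E
```

```text
rear [-91.39639936  53.71405096] [-91.24500959 -31.90356372] riser near [-299.51691301  146.83062477] [-299.05678997  -95.75984958]
top slab far [26.9106579  52.37958989] [ 28.57397945 -30.50233115] riser edge [ -0.42990322 228.08676831] [-0.14547347 80.43088338] [ -0.37195554 -68.08010125] [  -0.44984618 -229.38235806]
```

```bash
python3 -c "
from workcell import robot
print(robot.hand_in())"
```

```text
the job is handed in; nothing more can be done
None
```

I've handed the job in. The jar was pushed about 88 mm aside and stands on the riser, clear of the slab. The slab's far end sticks out about 28 mm past the far edge and is square with it, and no bystander appeared to have moved. The hand-in gave no verdict.

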